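# Swing the magnifier aside and scan the unit's label

## Task

The bench magnifier hangs over the instrument case: swing it aside, the way that is free of the tall flask, until no part of the lens is over the case. Then pick up the hand scanner, point it down at the middle of the barcode label on the case from about 10 cm and hold it steady there for a second, and stand it back upright on the middle of its mat. Do not knock over or push about the flask, reel, cup or case.

Things in the scene. Friction and masses are not known exactly. Their poses are not given: they have to be found in the camera images.
- unit: Small aluminium instrument case, 90 x 120 x 50 mm (x, y, z), 0.8 kg, loose on the bench. Origin: centre of its underside; z up.
- label (a point): Centre of the white paper barcode label (44 x 62 mm, black bars) on the flat top of the unit, 50 mm above the bench; z is up out of the label.
- swing_arm (a joint): Swing of the magnifier's arm about its upright post, rad; grows counter-clockwise seen from above, free from -1.4 to 1.4, stays where it is left (light friction); starts near 0.
- pivot (a point): Point on the magnifier post's vertical axis at the height of the arm, 200 mm above the bench. The post (foot 120 mm across, fixed to the bench) stands beyond the unit; the arm reaches 200 mm from here to the lens centre.
- lens (a point): Centre of the magnifier lens: a level round glass in a black rim, 127 mm over the rim, 15 mm thick, 200 mm above the bench; it starts right over the label.
- tab (a point): Centre of the black finger tab on the lens rim, at the side away from the post, 280 mm from the post's axis. The tab is 34 mm long (radially), 10 mm thick (sideways) and 26 mm high.
- scanner: Grey hand scanner standing upright on its own foot: black foot 72 x 64 x 12 mm, handle 32 x 34 mm, head on top bent over and looking forward and down; 172 mm tall, 0.22 kg, loose. Origin: centre of the foot's underside; x is forward (the way the head looks), z up.
- scanner_grip (a point): Centre of the scanner's head, 12 mm ahead of and 135 mm above the scanner's origin. The head is 70 mm long, 40 mm thick, and 46 mm wide between flat upright sides (along the scanner's y): grip it here from above across y.
- scanner_window (a point): Middle of the scanner's dark window at the front end of the head, 35 mm ahead of and 107 mm above the scanner's origin. Its own x axis is the line of sight: forward and 50 degrees below level when the scanner is upright.
- scanner_mat: Flat square black rubber mat, 130 x 130 x 4 mm, fixed, on which the scanner stands at its middle. Origin: centre of its underside.
- flask: Tall black drinking flask, 70 mm across, 230 mm high, taller than the lens; stands to the left or right of the unit in the way of the lens on that side. Origin: centre of its underside.
- reel: Reel of solder standing on its end, 52 mm across, 50 mm high, passes under the lens; stands on the other side of the unit. Origin: centre of its underside.
- cup: Clear plastic parts cup, 68 mm across, 70 mm high. Origin: centre of its underside.
Mind the look-alikes: they are no part of the job. What is shaped like the scanner but blue is not meant. There is more than one size of the scanner_mat; the job needs the smaller.

How it is judged:
By the outcome, as a careful person would: the job done as asked, in the order asked, and still so for the second after the job is handed in, with the robot touching nothing.
It also fails if it takes over 58 s, if anything falls off the work surface, if the arm or the gripper's body presses on something with over 40 N, if the wrist force passes 120 N, or if a joint passes its speed limit or range.

## Robot

A 6-joint arm with a two-finger parallel gripper is mounted at the origin on the work surface. World frame = base frame: x ahead of the robot, y to its left, z up, the work surface at z = 0. Lengths are in m, angles in rad, forces in N, time in s.
With the tool pointing down it reaches from about 0.35 to 0.925 m from the base axis. Payload 6.4 kg.
Tool frame: the origin (TCP) lies midway between the tips of the shut fingers; the grasp point (between the pads) lies 19 mm behind it (ctrl.grip_point_offset is the distance from the TCP to the grasp point, in m); z points along the fingers, y is the line along which they close (so a half turn about z gives the same grasp; the last joint's range is limited). The gripper opens to 94 mm and grips with 3 to 60 N. Pads are 16 mm wide; open, the fingers measure 119 mm over their backs; the gripper's body (75 mm by 177 mm) begins 78 mm behind the grasp point.
Start: joints at [1.161, 0.245, 1.558, -0, 1.339, -0.174], TCP at [0.152, 0.632, 0.205] pointing down, gripper open.
Joint ranges: [-3.13, 3.13], [-1.02, 2.26], [0.13, 2.54], [-0.95, 4.09], [0.21, 2.88], [-2.74, 2.74]. Speed limits (rad/s): [2.57, 2.57, 3.14, 3.14, 3.14, 3.14].

## Interface

Orientations are given as a 3x3 rotation matrix whose columns are the frame's x, y, z axes.
In Python, from bench import ctrl gives the robot as it stands. Calls block until the motion is done:
- ctrl.goto(position, orientation): joint-space move of the TCP to a pose.
- ctrl.movel(position, rotation=None, v=0.15): straight line of the TCP; rotation=None keeps the orientation; v is the mean speed in m/s.
- ctrl.goto_joints(angles): joint-space move.
- ctrl.move_gripper(opening): finger opening in m; the grip force is fixed at half the most; returns when the fingers have stopped.
- ctrl.sleep(seconds).
- ctrl.ik(position, orientation): joint angles nearest the present ones, or None.
- ctrl.camera(name): name is "scene" or "top" or "wrist"; returns a dict with "pixels" (480x640x3 uint8, red, green, blue), "range_z" (480x640 float32, m along the optical axis (not along the pixel's ray), 0 where there is no reading), "camera_matrix" (3x3 intrinsics, pixels), "rvec" (rotation vector, rad) and "tvec" (3), from world to camera coordinates, as OpenCV has them. Camera axes: x right, y down, z forward; pixel columns grow to the right and rows downward; lengths in m; the calibration is good to about 2 mm. A picture is of the moment at which its call begins.
A pose or a line that the arm cannot do raises ctrl.PlanningError and nothing moves.
- ctrl.sign_off(): hands the job in; it is judged then, once.
Readings, each from a call of its own:
- ctrl.read_time(): time.
- ctrl.read_q(): joint angles.
- ctrl.read_joint_vel(): joint speeds.
- ctrl.read_effort(): joint torques, N m.
- ctrl.read_ee_pos(): TCP position.
- ctrl.read_eef_rot(): TCP orientation.
- ctrl.read_wrist_force(): force on the tool from outside, world axes, zero at the start.
- ctrl.read_moment(): the same for the moment, N m.
- ctrl.read_width(): finger opening in m.
- ctrl.read_finger_force(): force on a finger pad.
Only numpy, scipy, OpenCV 4.12 (cv2) and the standard library are available. Lean on these libraries where they do the work, as an engineer would, in place of code of your own. Each camera call takes 0.05 s, during which the arm holds its last target. There are 200 camera calls.

## Working session

There is one attempt and no reset: what is moved stays moved. The work goes in short steps, each a Python script; the robot and the scene stay as the last script left them, time stands still between calls to the robot, and variables do not carry over. Pictures are saved under pics/ and viewed, at most 10 in all, crops included, and the job is handed in when it is done.

```bash
mkdir -p pics; ls; cat > h.py <<'E'
import numpy as np, cv2, pickle
from bench import ctrl
def cam(n):
    c=ctrl.camera(n); pickle.dump(c,open(f'pics/{n}.pkl','wb')); return c
def pts(c):
    K=c['camera_matrix'];R=cv2.Rodrigues(np.array(c['rvec'],float))[0];t=np.array(c['tvec'],float).ravel()
    z=c['range_z'];v,u=np.mgrid[:z.shape[0],:z.shape[1]]
    P=np.stack([(u-K[0,2])/K[0,0]*z,(v-K[1,2])/K[1,1]*z,z],-1)
    W=(P-t)@R; W[z==0]=np.nan; return W
def ray(c,u,v,h):
    K=c['camera_matrix'];R=cv2.Rodrigues(np.array(c['rvec'],float))[0];t=np.array(c['tvec'],float).ravel()
    d=R.T@np.linalg.inv(K)@[u,v,1]; o=-R.T@t; return o+d*(h-o[2])/d[2]
E
python3 - <<'E'
from h import *
for n in('scene','top'):
    c=cam(n); cv2.imwrite(f'pics/{n}1.png',c['pixels'][:,:,::-1])
    print(n,c['camera_matrix'],(-cv2.Rodrigues(np.array(c['rvec'],float))[0].T@np.array(c['tvec'],float).ravel()))
print(ctrl.read_time())
E
```

```text
pics
scene [[555.57938026   0.         321.56312175]
 [  0.         555.57938026 240.96891115]
 [  0.           0.           1.        ]] [ 1.32482318 -0.07440584  0.89734015]
top [[615.31949112   0.         323.35385343]
 [  0.         615.31949112 233.39692968]
 [  0.           0.           1.        ]] [0.22537638 0.06979855 1.54700169]
0.1
```

View pics/scene1.png

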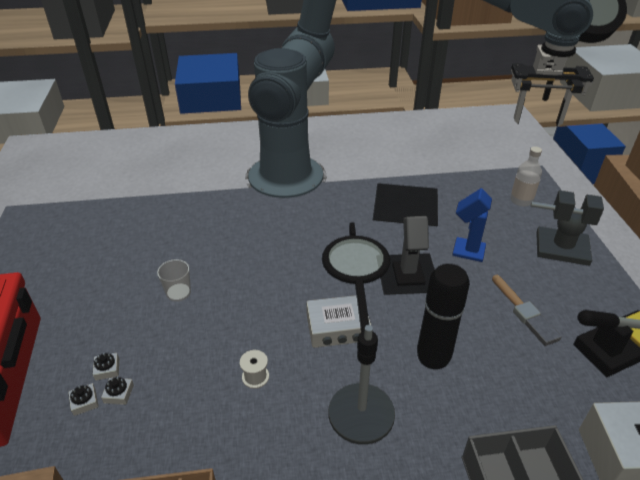

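View pics/top1.png

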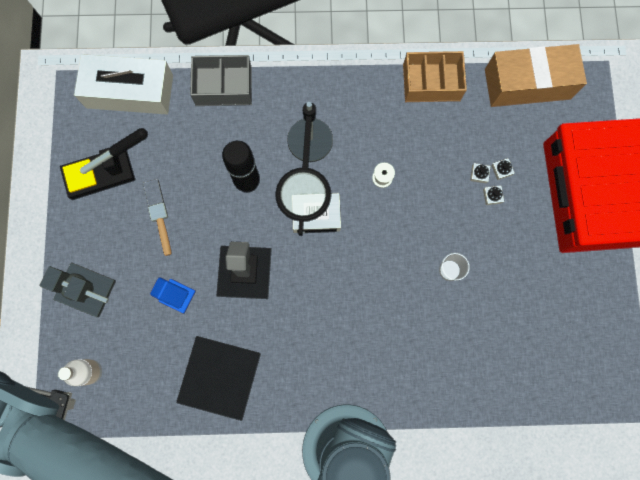

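The two pictures show the following:

| Item | Top view pixel | Scene view pixel |
|---|---|---|
| Lens | (303,193) | (355,258) |
| Tab | (300,232) | not read |
| Post | (309,140) | not read |
| Case | (318,212) | not read |
| Flask (on +y) | (242,168) | not read |
| Reel (on -y) | (383,175) | not read |
| Grey scanner on the small mat | (244,270) | (412,245) |
| Cup | (455,266) | not read |

The free side for the swing is -y. Next I measure.

```bash
python3 - <<'E'
from h import *
S=pickle.load(open('pics/scene.pkl','rb'));T=pickle.load(open('pics/top.pkl','rb'))
def clus(c,u0,u1,v0,v1,z0,z1,f=None):
    W=pts(c)[v0:v1,u0:u1]; p=c['pixels'][v0:v1,u0:u1].astype(int)
    m=(W[...,2]>z0)&(W[...,2]<z1)
    if f is not None: m&=f(p)
    return W[m]
def show(n,P):
    if len(P)<5: print(n,len(P));return
    r=cv2.minAreaRect((P[:,:2]*1000).astype(np.float32)); cc=cv2.minEnclosingCircle((P[:,:2]*1000).astype(np.float32))
    print(n,len(P),'mean',P.mean(0).round(4),'lo',np.percentile(P,2,0).round(3),'hi',np.percentile(P,98,0).round(3),'rect',np.round(r[0]),np.round(r[1]),round(r[2],1),'circ',np.round(cc[0]),round(cc[1]))
dark=lambda p:p.max(-1)<50
show('bench',clus(T,520,600,300,400,-.1,.1))
for n,c,b in(('T',T,(260,350,90,240)),('S',S,(310,400,215,350))):
    show(n+' lens',clus(c,*b,.185,.215))
    show(n+' lens dark',clus(c,*b,.18,.22,dark))
show('T case',clus(T,285,350,185,240,.042,.058)); show('S case',clus(S,300,375,290,350,.042,.058))
show('T foot',clus(T,280,340,110,170,.005,.06))
show('T scan head',clus(T,210,275,235,310,.1,.19)); show('S scan head',clus(S,375,445,205,300,.1,.19))
show('T scan foot',clus(T,210,275,235,310,.012,.022));show('S scan foot',clus(S,375,445,205,300,.012,.022))
show('T scan mid',clus(T,210,275,235,310,.03,.09));show('S scan mid',clus(S,375,430,205,300,.03,.09))
show('T flask',clus(T,215,265,130,200,.2,.25));show('S flask',clus(S,415,475,255,375,.05,.24))
show('T reel',clus(T,365,400,155,195,.04,.06));show('T cup',clus(T,430,480,245,290,.03,.09))
# mat by ray
p=T['pixels'].astype(int); m=np.zeros((480,640),np.uint8); m[235:310,210:280]=(p[235:310,210:280].max(-1)<45)*255
ct=max(cv2.findContours(m,0,2)[0],key=cv2.contourArea)
q=np.array([ray(T,*a,.004)[:2] for a in ct[:,0]]); r=cv2.minAreaRect((q*1000).astype(np.float32)); print('mat',r)
big=np.hstack([cv2.resize(T['pixels'][150:320,200:350],None,fx=2.6,fy=2.6),cv2.resize(S['pixels'][190:360,300:450],None,fx=2.6,fy=2.6)])
cv2.imwrite('pics/crop1.png',big[:,:,::-1])
E
```

```text
bench 7963 mean [ 0.2273 -0.5384  0.0006] lo [ 0.112 -0.637 -0.007] hi [ 0.345 -0.441  0.008] rect [ 229. -540.] [205. 255.] 84.8 circ [ 229. -540.] 163
T lens 2791 mean [0.599  0.0866 0.2058] lo [0.519 0.032 0.199] hi [0.763 0.144 0.213] rect [639.  97.] [293. 125.] 9.3 circ [642.  80.] 152
T lens dark 1026 mean [0.6301 0.0846 0.2077] lo [0.502 0.032 0.2  ] hi [0.78  0.146 0.218] rect [638.  70.] [122. 295.] 70.9 circ [641.  81.] 151
S lens 3202 mean [0.6095 0.086  0.2068] lo [0.522 0.033 0.2  ] hi [0.792 0.143 0.212] rect [640.  70.] [125. 302.] 71.4 circ [645.  85.] 155
S lens dark 1552 mean [0.6523 0.0813 0.2085] lo [0.513 0.03  0.199] hi [0.797 0.145 0.219] rect [642.  70.] [123. 299.] 71.4 circ [647.  83.] 154
T case 753 mean [0.5646 0.0372 0.0498] lo [ 0.536 -0.     0.043] hi [0.622 0.114 0.056] rect [581.  58.] [ 94. 119.] 1.1 circ [581.  58.] 73
S case 1823 mean [0.5844 0.0505 0.0511] lo [0.538 0.001 0.044] hi [0.625 0.101 0.055] rect [580.  60.] [ 93. 120.] 0.8 circ [580.  58.] 72
T foot 1483 mean [0.7822 0.0696 0.0164] lo [0.72  0.003 0.005] hi [0.857 0.138 0.028] rect [78
[... 886 characters left out ...]
c [441. 242.] 21
T flask 739 mean [0.6714 0.2338 0.2258] lo [0.644 0.204 0.204] hi [0.702 0.265 0.235] rect [674. 235.] [63. 67.] 11.5 circ [677. 235.] 34
S flask 3344 mean [0.6925 0.2285 0.1628] lo [0.654 0.203 0.055] hi [0.71  0.263 0.233] rect [580. 231.] [262.  68.] 2.4 circ [580. 246.] 132
T reel 324 mean [ 0.6779 -0.1162  0.0505] lo [ 0.654 -0.14   0.044] hi [ 0.702 -0.093  0.058] rect [ 678. -116.] [50. 52.] 69.6 circ [ 678. -116.] 27
T cup 322 mean [ 0.4348 -0.2831  0.057 ] lo [ 0.4   -0.308  0.031] hi [ 0.463 -0.244  0.074] rect [ 432. -276.] [67. 66.] 69.8 circ [ 432. -277.] 34
mat ((439.2361145019531, 244.16793823242188), (123.5070571899414, 123.88066864013672), 85.72998809814453)
```

View pics/crop1.png

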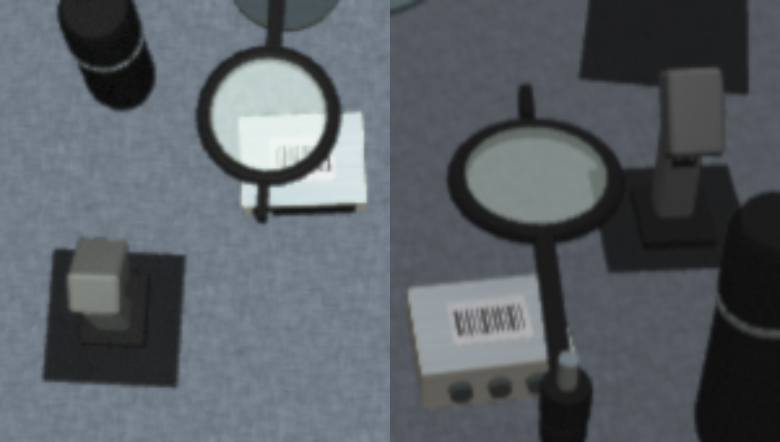

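The crop shows the scanner head looking away from the robot (+x). Tab, rim and label are clear; the label is partly under the lens. Next: fit the lens, tab and post, and check the reachability of the planned poses.

```bash
cat >> h.py <<'E'
def Rz(a): return cv2.Rodrigues(np.array([0,0,a],float))[0]
def Ry(a): return cv2.Rodrigues(np.array([0,a,0],float))[0]
D=np.diag([1.,-1,-1])   # tool down, tool x along +x
E
python3 - <<'E'
from h import *
for n,b,bp in(('top',(260,350,90,240),(295,325,95,150)),('scene',(310,400,215,350),(345,390,310,400))):
    c=pickle.load(open(f'pics/{n}.pkl','rb'));W=pts(c);p=c['pixels'].astype(int)
    m=np.zeros((480,640),bool);m[b[2]:b[3],b[0]:b[1]]=1
    g=m&(p.min(-1)>110)&(W[...,2]>.19)&(W[...,2]<.215)
    ct=max(cv2.findContours(g.astype(np.uint8),0,2)[0],key=cv2.contourArea)
    q=np.array([ray(c,*a,.203)[:2] for a in ct[:,0]],np.float32); e=cv2.fitEllipse(q*1000);print(n,'glass',e)
    L=np.array(e[0])/1000
    d=W[m&(p.max(-1)<60)&(W[...,2]>.18)&(W[...,2]<.22)]
    r=np.linalg.norm(d[:,:2]-L,axis=1)
    A=d[(r>.075)&(d[:,0]>L[0])];B=d[(r>.068)&(d[:,0]<L[0]-.04)]
    print('arm',A.mean(0),len(A),'tab',B.mean(0),np.ptp(B,0),len(B))
    mp=np.zeros((480,640),bool);mp[bp[2]:bp[3],bp[0]:bp[1]]=1
    Q=W[mp&(W[...,2]>.04)&(W[...,2]<.35)]
    for z0,z1 in((.04,.17),(.18,.225),(.225,.35)):
        k=Q[(Q[:,2]>z0)&(Q[:,2]<z1)]
        if len(k): print('post',z0,len(k),np.median(k,0).round(4),k.min(0).round(3),k.max(0).round(3))
c=pickle.load(open('pics/top.pkl','rb'))
E
```

```text
top glass ((586.3023681640625, 88.28086853027344), (98.18791961669922, 98.55169677734375), 99.13981628417969)
arm [0.73168286 0.07473696 0.20836013] 375 tab [0.50308845 0.0954047  0.21201047] [0.02688987 0.00933232 0.01869177] 43
post 0.04 31 [0.7789 0.0641 0.0983] [0.774 0.057 0.043] [0.782 0.08  0.17 ]
post 0.18 350 [0.757  0.074  0.2089] [0.689 0.056 0.181] [0.797 0.085 0.224]
post 0.225 35 [0.7818 0.0701 0.2386] [0.777 0.063 0.226] [0.79  0.075 0.245]
scene glass ((584.7535400390625, 87.88538360595703), (86.84627532958984, 90.58162689208984), 169.39894104003906)
arm [0.7429733  0.07377216 0.21050408] 611 tab [0.50435742 0.09492815 0.21095957] [0.02389212 0.01089239 0.02531628] 48
post 0.04 696 [0.7816 0.0749 0.0573] [0.574 0.058 0.04 ] [0.796 0.12  0.17 ]
post 0.18 641 [0.7887 0.0707 0.2085] [0.708 0.056 0.18 ] [0.801 0.087 0.225]
post 0.225 88 [0.7856 0.0707 0.2382] [0.777 0.065 0.225] [0.79  0.077 0.245]
```

```bash
cat > swing.py <<'E'
from h import *
P=np.array([.785,.071]); a0=np.pi-.085
def at(th,off,r=.285):   # finger centre, off metres behind the tab (on +y side)
    a=a0+th; return P+r*np.array([np.cos(a),np.sin(a)])-off*np.array([-np.sin(a),np.cos(a)])
R=Rz(-.085)@D@Rz(np.pi/2)  # closing line radial -> 16 mm side faces
E
python3 - <<'E'
from swing import *
G=np.array([.458,.242,.139])
for flip in(0,np.pi):
    print('grasp',flip,ctrl.ik(G-[0,0,.019],Rz(-.07)@D@Rz(flip)))
    for yaw in(-60,-30,-15,0,15,30,60):
        Rt=Rz(np.radians(yaw))@Ry(np.radians(40))@D@Rz(flip)
        print(flip,yaw,ctrl.ik(np.array([.584,.07,.19])+Rt[:,2]*.019,Rt))
for th in(0,.6,1.25):
  for k in(0,np.pi): print(th,ctrl.ik([*at(th,.013),.188],Rz(th)@R@Rz(k)))
S=pickle.load(open('pics/scene.pkl','rb'));print('label rough',ray(S,337,313,.05), ray(S,489/2.6*0+300+488/2.6-150,190+319/2.6,.05))
E
```

```text
grasp 0 [ 2.66974141e-01  3.24987208e-02  1.95964407e+00 -4.44089210e-16
  1.14944986e+00  1.90777047e+00]
0 -60 [-0.28060507  0.38790829  1.56226917  0.46760113  1.71768782  2.28019089]
0 -30 [-0.17403409  0.51115039  1.39494448  0.23435803  1.89464194  1.91893611]
0 -15 [-0.11580402  0.54852726  1.3422369   0.10051396  1.94198512  1.71952966]
0 0 [-0.05684577  0.56726712  1.315489   -0.03941644  1.95590174  1.51241691]
0 15 [ 1.10873170e-03  5.66390530e-01  1.31674487e+00 -1.78207052e-01
  1.93438013e+00  1.30525350e+00]
0 30 [ 0.05631724  0.54594499  1.34590603 -0.30869452  1.87844248  1.10570844]
0 60 [ 0.15069847  0.45133336  1.47743958 -0.52942397  1.67848047  0.74381647]
grasp 3.141592653589793 [ 2.66974141e-01  3.24987208e-02  1.95964407e+00 -4.44089210e-16
  1.14944986e+00 -1.23382219e+00]
3.141592653589793 -60 [-0.28060507  0.38790829  1.56226917  0.46760113  1.71768782 -0.86140176]
3.141592653589793 -30 [-0.17403409  0.51115039  1.39494448  0.23435803  1.89464194 -1.22265654]
3.141592653589793 -15 [-0.11580402  0.54852726  1.3422369   0.10051396  1.94198512 -1.42206299]
3.
[... 305 characters left out ...]
]
3.141592653589793 60 [ 0.15069847  0.45133336  1.47743958 -0.52942397  1.67848047 -2.39777619]
0 None
0 [-8.87297542e-03 -6.11447583e-02  1.91889267e+00 -4.44089210e-16
  1.28384474e+00  7.61270246e-02]
0.6 [-3.21559452e-01 -1.13492136e-02  1.87053542e+00 -4.44089210e-16
  1.28240644e+00  2.30503320e+00]
0.6 [-3.21559452e-01 -1.13492136e-02  1.87053542e+00 -4.44089210e-16
  1.28240644e+00 -8.36559452e-01]
1.25 [-4.38933248e-01  3.41668870e-01  1.47190740e+00 -4.44089210e-16
  1.32801639e+00  1.53765941e+00]
1.25 [-4.38933248e-01  3.41668870e-01  1.47190740e+00 -4.44089210e-16
  1.32801639e+00 -1.60393325e+00]
label rough [0.57916094 0.05839129 0.05      ] [0.57852416 0.05991123 0.05      ]
```

```bash
python3 - <<'E'
from swing import *
R=R@Rz(np.pi)
ctrl.move_gripper(0.0)
ctrl.movel([.152,.632,.36],v=.3)
ctrl.goto([*at(0,.05),.30],R)
print(ctrl.read_time(),ctrl.read_ee_pos())
ctrl.movel([*at(0,.05),.188],v=.2)
for i,th in enumerate([0,.2,.4,.6,.8,1.0,1.15,1.25]):
    ctrl.movel([*at(th,.013),.188],Rz(th)@R,v=.12 if i<6 else .08)
    if i in(1,4,7):print(ctrl.read_time(),ctrl.read_wrist_force())
ctrl.sleep(.2)
ctrl.movel([*at(1.22,.05),.188],v=.2)
ctrl.movel([*at(1.22,.05),.33],v=.3)
c=cam('scene');cv2.imwrite('pics/scene2.png',c['pixels'][:,:,::-1]);print(ctrl.read_time())
E
```

```text
4.35 [0.50522434 0.14567817 0.30012994]
6.1417 [-0.41508479 -0.14765619 -0.76317011]
8.0167 [ 0.05794659 -0.07230854  0.00647933]
9.8333 [ 0.48835793 -0.00093704  0.40501577]
11.0833
```

View pics/scene2.png

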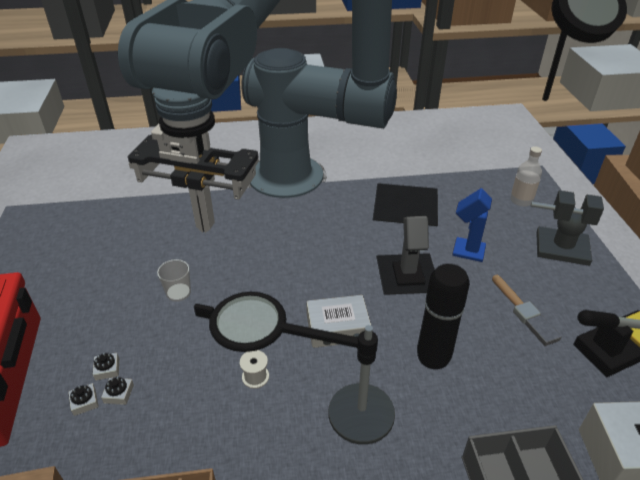

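The lens is now at (247,320) in the scene view, over the reel and off the case. The label is at (338,313). Next I move above the scanner and measure label, case and scanner again.

```bash
python3 - <<'E'
from h import *
R=Rz(-.072)@D@Rz(np.pi)
ctrl.goto([.458,.242,.33],R)
ctrl.move_gripper(.085)
w=cam('wrist');t=cam('top');s=cam('scene')
print(ctrl.read_time())
cv2.imwrite('pics/w3.png',w['pixels'][:,:,::-1]);
def rect(n,P):
    r=cv2.minAreaRect((P[:,:2]*1000).astype(np.float32));print(n,len(P),P.mean(0).round(4),np.round(r[0],1),np.round(r[1],1),round(r[2],1))
for n,c in(('wrist',w),('top',t),('scene',s)):
    W=pts(c);p=c['pixels'].astype(int)
    b=lambda x0,x1,y0,y1,z0,z1:(W[...,0]>x0)&(W[...,0]<x1)&(W[...,1]>y0)&(W[...,1]<y1)&(W[...,2]>z0)&(W[...,2]<z1)
    m=b(.40,.52,.19,.30,.1,.185)
    if m.sum()>20: rect(n+' head',W[m])
    m=b(.51,.65,-.03,.14,.04,.06)
    if m.sum()>20: rect(n+' case',W[m])
    # label: bars (dark px) on the case top away from edges
    k=(m&b(.55,.61,.015,.10,.04,.06)&(p.max(-1)<95)).astype(np.uint8)
    k=cv2.morphologyEx(k,cv2.MORPH_CLOSE,np.ones((5,5)))
    cs=cv2.findContours(k,0,2)[0]
    if cs:
        a=max(cs,key=cv2.contourArea)[:,0]
        q=np.array([ray(c,*x,.05) for x in a]);rect(n+' bars',q)
E
```

```text
14.1833
wrist head 3379 [0.4475 0.2435 0.1599] [455.  243.1] [46.1 69.9] 86.3
wrist case 4397 [0.5654 0.0483 0.0498] [576.5  58.9] [ 91.9 119.8] 0.9
wrist bars 18 [0.5795 0.065  0.05  ] [579.4  65.1] [22.4  4.9] 0.7
top head 37 [0.4806 0.2537 0.1445] [480.3 252.7] [11.9 22.6] 0.4
top case 1729 [0.5799 0.0586 0.05  ] [582.9  58.6] [ 98.6 120. ] 1.2
scene head 834 [0.4692 0.2398 0.151 ] [460.7 242.9] [47.5 69.7] 84.7
scene case 1970 [0.582  0.0609 0.0513] [579.7  59.8] [ 94.4 120.2] 0.5
scene bars 6 [0.5839 0.0566 0.05  ] [583.   56.4] [13.5  2. ] 5.4
```

View pics/w3.png

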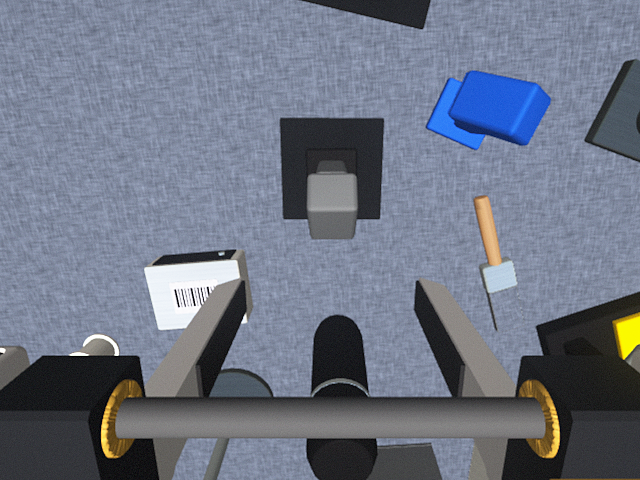

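The wrist view shows the scanner head at (332,205) centred between the fingers, the mat corners around (281..383,118..219), and the label partly behind a finger. I'll refine the mat and label from the stored pictures.

```bash
python3 - <<'E'
from h import *
w,t,s=[pickle.load(open(f'pics/{n}.pkl','rb')) for n in('wrist','top','scene')]
for n,c in(('wrist',w),('scene',s)):
    W=pts(c);p=c['pixels'].astype(int)
    m=((W[...,0]>.35)&(W[...,0]<.54)&(W[...,1]>.16)&(W[...,1]<.325)&(W[...,2]<.02)&(p.max(-1)<45)).astype(np.uint8)
    a=max(cv2.findContours(m,0,2)[0],key=cv2.contourArea)
    q=np.array([ray(c,*x,.004)[:2] for x in a[:,0]],np.float32)*1000;print(n,'mat',cv2.minAreaRect(q))
for n,c in(('scene',s),('top',t)):
    W=pts(c);g=c['pixels'].astype(np.float32).mean(-1)
    m=(abs(W[...,0]-.58)<.033)&(abs(W[...,1]-.059)<.045)&(abs(W[...,2]-.05)<.012)
    k=np.clip(np.median(g[m])-25-g,0,None)*m; v,u=np.nonzero(k);q=np.average(np.c_[u,v],0,k[v,u])
    print(n,'bars',q,ray(c,*q,.05), 'extent',ray(c,u.min(),v.max(),.05),ray(c,u.max(),v.min(),.05))
E
```

```text
wrist mat ((421.6151123046875, 250.0583038330078), (88.25285339355469, 59.57350540161133), 86.73939514160156)
scene mat ((438.5509033203125, 245.20883178710938), (126.48664855957031, 126.20024871826172), 85.53040313720703)
scene bars [336.63645916 312.81942453] [0.57858314 0.05773475 0.05      ] extent [0.58894975 0.03044226 0.05      ] [0.56945967 0.08888347 0.05      ]
top bars [316.52546501 210.51994871] [0.58263294 0.05710061 0.05      ] extent [0.57172539 0.08361956 0.05      ] [0.59373783 0.03311918 0.05      ]
```

```bash
cat > g.py <<'E'
from h import *
yaw=-.072; Rg=Rz(yaw)@D@Rz(np.pi); G=np.array([.456,.243,.120])
Ra=Rz(yaw)@Ry(np.radians(40))@D@Rz(np.pi)
w_off=Rz(yaw)@Ry(np.radians(40))@np.array([.023,0,-.028])
aim=np.array([.5805,.058,.152])-w_off+Ra[:,2]*.019
E
python3 - <<'E'
from g import *
print(aim)
ctrl.movel(G,Rg,v=.2)
ctrl.move_gripper(0.0); print(ctrl.read_width(),ctrl.read_finger_force(),ctrl.read_ee_pos())
ctrl.movel(G+[0,0,.16],v=.2)
print(ctrl.read_width(),ctrl.read_wrist_force())
ctrl.movel(aim+[0,0,.13],Ra,v=.15)
ctrl.movel(aim,v=.12)
ctrl.sleep(.2)
c=cam('scene');cv2.imwrite('pics/scene4.png',c['pixels'][:,:,::-1])
ctrl.sleep(1.2)
print(ctrl.read_time(),ctrl.read_ee_pos(),ctrl.read_width())
E
```

```text
[0.56869673 0.05885131 0.17367852]
0.046061364837462856 29.960784316062927 [0.4560756  0.24308339 0.12003744]
0.0459159352898111 [ 0.28219682 -0.44427738 -3.69646723]
21.3 [0.56868464 0.05885195 0.17367588] 0.04544779427443756
```

View pics/scene4.png

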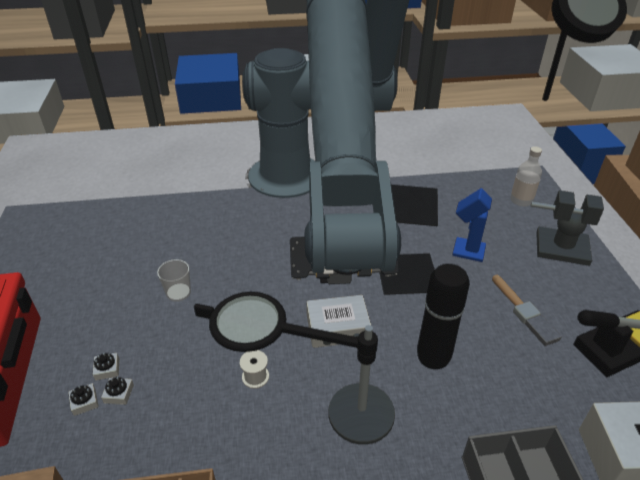

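The arm hides the scanner, at about (340,280), and the case is unmoved. I'll check for slip in the hand with the wrist camera.

```bash
python3 - <<'E'
from g import *
c=cam('wrist');cv2.imwrite('pics/w5.png',c['pixels'][:,:,::-1])
t=cam('top')
W=pts(c);p=ctrl.read_ee_pos();R=np.array(ctrl.read_eef_rot())
L=(W-p)@R@Rz(np.pi)@D.T   # scanner-like axes about TCP: x fwd, z up
L[...,2]-=.019
L+=[.012,0,.135]          # scanner frame, nominal
m=(abs(L[...,1])<.022)&(abs(L[...,0])<.09)&(L[...,2]<.16)&(L[...,2]>-.01)&(W[...,2]>.06)
Q=L[m];print(len(Q))
for z in np.arange(-.005,.18,.012):
    k=Q[(Q[:,2]>=z)&(Q[:,2]<z+.012)]
    if len(k)>5: print(round(z,3),len(k),np.percentile(k[:,0],[2,50,98]).round(4),np.median(k[:,1]).round(4))
print(ctrl.read_time())
E
```

```text
9828
-0.005 16 [-0.0365 -0.0364 -0.0361] 0.016
0.007 1588 [-0.0364 -0.0276 -0.0073] 0.0006
0.019 140 [-0.0226 -0.0223 -0.0191] -0.0001
0.031 158 [-0.0226 -0.0223 -0.0193] -0.0008
0.043 170 [-0.0226 -0.0223 -0.0187] -0.0001
0.055 206 [-0.0226 -0.0223 -0.0193] -0.0007
0.067 247 [-0.0227 -0.0224 -0.0185] -0.0001
0.079 279 [-0.0227 -0.0223 -0.0186] -0.0001
0.091 325 [-0.0227 -0.0223 -0.0183] -0.0007
0.103 389 [-0.0227 -0.0223 -0.0196] -0.0002
0.115 1294 [-0.0225 -0.0189  0.0457] -0.0006
0.127 253 [0.0349 0.0388 0.0427] 0.0002
0.139 832 [-0.0241 -0.0227  0.0332] 0.0002
0.151 3931 [-0.023  -0.0176  0.0223] -0.0002
21.4
```

View pics/w5.png

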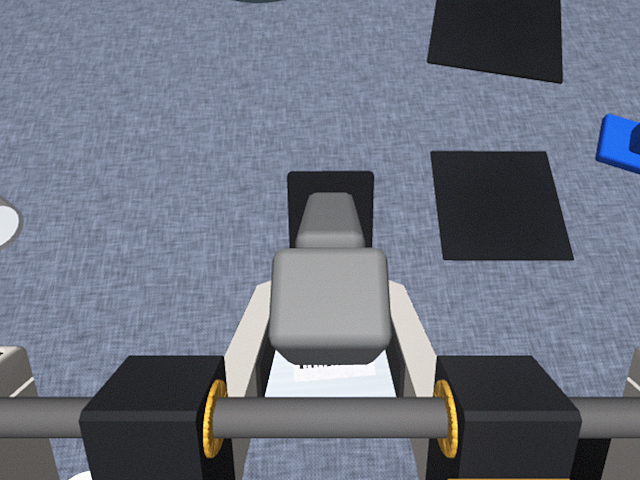

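The wrist view shows the scanner held square: foot at (330,200), label under the head, mat empty at (500,205). The back of the foot reads -36.4 mm against a nominal -36, so it has not slipped and the aim is good. Next I measure the bare mat and put the scanner back.

```bash
python3 - <<'E'
from g import *
C=[]
for n,b in(('wrist',(415,590,135,275)),('top',(205,285,235,310))):
    c=pickle.load(open(f'pics/{n}.pkl','rb'));p=c['pixels'].astype(int)
    m=np.zeros((480,640),np.uint8);m[b[2]:b[3],b[0]:b[1]]=p[b[2]:b[3],b[0]:b[1]].max(-1)<48
    a=max(cv2.findContours(m,0,2)[0],key=cv2.contourArea)
    q=np.array([ray(c,*x,.004)[:2] for x in a[:,0]],np.float32)*1000;r=cv2.minAreaRect(q);print(n,r)
    if min(r[1])>120: C.append(r[0])
print(C)
ctrl.movel(aim+[0,0,.13],v=.15)
ctrl.movel(G+[0,0,.16],Rg,v=.15)
print(ctrl.read_time())
E
```

```text
wrist ((437.9872741699219, 244.15579223632812), (128.41481018066406, 126.55258178710938), 85.75548553466797)
top ((439.7457580566406, 244.32664489746094), (125.23590850830078, 125.18082427978516), 85.77334594726562)
[(437.9872741699219, 244.15579223632812), (439.7457580566406, 244.32664489746094)]
24.0167
```

```bash
python3 - <<'E'
from g import *
P=G+[-.0045,.0003,0]
ctrl.movel(P+[0,0,.02],v=.15)
ctrl.movel(P+[0,0,.0005],v=.03)
print(ctrl.read_wrist_force())
ctrl.sleep(.3)
ctrl.move_gripper(.085); ctrl.sleep(.2)
ctrl.movel(P+[0,0,.16],v=.2)
ctrl.goto([.36,.40,.36],Rg)
ctrl.sleep(.5)
for n in('scene','top'):
    c=cam(n);cv2.imwrite(f'pics/{n}6.png',c['pixels'][:,:,::-1])
    W=pts(c);b=lambda x0,x1,y0,y1,z0,z1:(W[...,0]>x0)&(W[...,0]<x1)&(W[...,1]>y0)&(W[...,1]<y1)&(W[...,2]>z0)&(W[...,2]<z1)
    for k,m in(('head',b(.40,.52,.19,.30,.1,.185)),('case',b(.51,.65,-.03,.14,.04,.06))):
        Q=W[m]
        if len(Q)>20:r=cv2.minAreaRect((Q[:,:2]*1000).astype(np.float32));print(n,k,np.round(r[0],1),np.round(r[1],1),round(r[2],1),Q[:,2].max())
print(ctrl.read_time())
E
```

```text
[-0.26812507 -0.102894   -1.8322912 ]
scene head [455.7 243.1] [47.1 70.5] 86.8 0.18127119854740373
scene case [579.3  60.1] [ 94.4 120.7] 1.0 0.05778116842700441
top head [454.1 242.1] [47.  72.2] 85.1 0.18176804282222342
top case [582.2  58.5] [ 98.4 120.2] 1.8 0.05928101182336835
29.525
```

View pics/scene6.png

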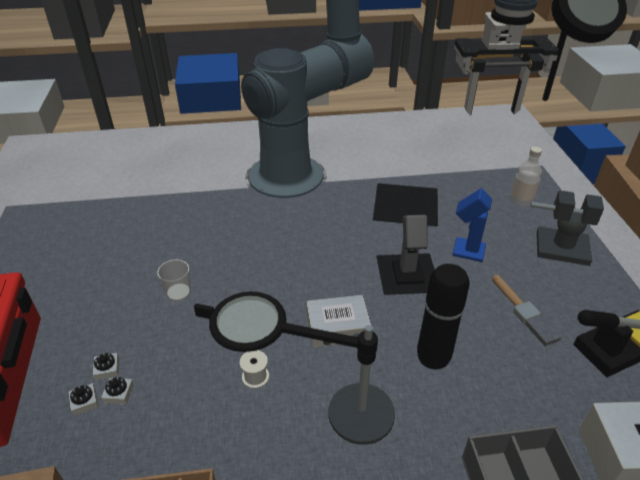

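The scanner stands upright on its mat at (410,255), the lens is aside at (247,320), everything else is where it was, and the arm is clear.

```bash
python3 -c "
from bench import ctrl
print(ctrl.sign_off())"
```

```text
the job is handed in; nothing more can be done
None
```

I swung the lens clear of the case on the side away from the flask, held the scanner about 10 cm above the label for over a second, stood it back upright at the middle of its mat, and handed the job in at about 30 s; no verdict came back.

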